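# Clamp a glued-up blank with a ratchet bench clamp and keep it squeezed

### The job

Press the bench clamp's release pedal down to its stop so that the jaw springs fully home, then stand the glued-up wooden blank upright in the middle of the bay between the jaw and the anvil and let go of it. Pump the trigger by squeezing it to the fixed handle and easing it off, again and again, until the jaw has pushed the blank flat against the anvil and its sprung pad is pressed in about half-way, never all the way, which would crush the glue joint. Finish while still holding the trigger squeezed with the pad pressed in like that, and leave the other things on the table where they lie.

Things in the scene. Friction and masses are not known exactly. Their poses are not given: they have to be found in the camera images.
- clamp: Bench clamp fixed to the table on a wooden board 330 x 72 x 10 mm. Its frame, in mm: x along the ram, from the pedal to the anvil; z up; origin on the table below the trigger's pivot; all parts on y = 0. Board x -173 to 157; pedal plate at x -141; fixed upright handle x -34.6 to -20.6, 26 wide, top at z 158; steel anvil's face at x 134, 60 wide, top z 66
- bay (a point): middle of the empty bay's floor, on the board's top (clamp frame 103, 0, 10 mm). The bay lies between pad and anvil, open above and at both sides, 62 mm long when the jaw is home and the pad relaxed
- handle_grip (a point): middle of the fixed handle's thickness (14 mm along clamp x) at the height where it is squeezed, 141 mm above the table; clamp x = -27.6
- release_pedal (a joint): release pedal, rad: -0.02 to 0 when up (it dips to 0.09 as the ratchet teeth click past), 0.20 at its stop; springs back up; 1 to 4 N on its plate press it. It is the ratchet's holding pawl: at the stop it frees the jaw, which a spring then draws home within about 1 s
- pedal_top (a point): middle of the top of the pedal's ribbed steel plate, 40 x 40 mm, about 53 mm above the table when up; at the stop it is some 15 mm lower. The pedal is the low end of the clamp, 107 mm behind the handle
- trigger (a joint): trigger, rad: 0 at rest, leaning away from the handle; 0.32 squeezed to its stop at the handle; springs back. Takes 3 to 6 N free, up to about 20 N with the pad pressed in. The first 0.10 to 0.14 rad only engage the drive pawl; the rest pushes the jaw on, about 1 mm for each 0.022 rad. Ease off to below 0.03 rad before the next stroke
- trigger_lever: the trigger: an upright lever between two black cheeks, with a rubber cross bar near its top, 16 mm in diameter and 40 mm long across clamp y, which is the part to squeeze
- trigger_bar (a point): centre of that bar, about 141 mm above the table; at rest at clamp x = 9.6 mm, fully squeezed at x = -9.6. From the handle's back face to the bar's front face is 52 mm at rest and 33 mm fully squeezed
- jaw (a joint): travel of the jaw on its toothed ram towards the anvil, m: 0 home, 0.040 at the end. It starts at about 0.029: the bay is then too short for the blank. A full stroke pushes it on by about 8 mm; on easing off it falls back to the last tooth, so each stroke gains 5 mm. It meets a blank that stands against the anvil at 0.022. Only the pedal lets it go home
- pad_spring (a joint): how far the sprung pad is pressed into the jaw, m: 0 relaxed, with a 10 mm gap between the pad and the steel jaw plate behind it; 0.010 all the way in, gap closed; 1 N per mm
- pressure_pad: rubber pad on the jaw, 38 mm wide, 40 mm high, that presses on the blank
- pad_face (a point): middle of the pad's face, 37 mm above the table; at clamp x = 72 mm when the jaw is home and the pad relaxed
- blank: upright square wooden blank, 40 x 40 mm and 60 mm tall, three boards glued flat on one another, about 90 g; origin under its centre, z up. It stands on the table to the left of the clamp
- thread_cone: bystander: cone of thread, 62 mm across, 150 mm tall, origin under its centre
- washi_roll: bystander: small yellow roll of tape lying flat, 41 mm across, 15 mm high, origin under its centre
- lizard: bystander: flat lizard of black pony beads, 94 x 162 x 9 mm, origin under its middle

How it is judged:
On the way, in this order (a step that is already met when the one before it is completed fails the run):
1. the pedal is pressed to its stop and the jaw has sprung home (value of joint release_pedal above 0.18 rad and value of joint jaw below 0.003 m), for 0.1 s.
2. the blank stands upright in the bay, let go (x of blank in the frame of clamp between 0.089 and 0.117 m and y of blank in the frame of clamp between -0.015 and 0.015 m and z of blank in the frame of clamp below 0.014 m and angle between blank's own z axis and vertical below 0.1 rad and contact force between the fingers and blank below 0.1 N), for 0.2 s.
3. pumped forward, the jaw's pad presses on the blank (value of joint jaw above 0.015 m and contact force between pressure_pad and blank above 1.5 N), for 0.1 s.
At the end, for the whole second after the job is handed in: The blank stands upright on the bay's floor against the anvil, within 16 mm of the clamp's middle line, the jaw's pad bearing on it and pressed in by 2.5 to 8 mm of its 10; the fingers still hold the trigger squeezed (more than 0.08 rad) and touch the blank no more (value of joint pad_spring between 0.0025 and 0.008 m and contact force between pressure_pad and blank above 2 N and value of joint jaw above 0.02 m and x of blank in the frame of clamp between 0.111 and 0.117 m and y of blank in the frame of clamp between -0.016 and 0.016 m and z of blank in the frame of clamp below 0.014 m and angle between blank's own z axis and vertical below 0.1 rad and contact force between the fingers and blank below 0.1 N and value of joint trigger above 0.08 rad and contact force between the fingers and trigger_lever above 1 N); the arm keeps its last pose, push and grip.
It fails at once if the pad is pressed in nearly all the way (over 9 mm of its 10): the joint is crushed (value of joint pad_spring above 0.009 m).
It fails at once if a bystander is pushed more than 30 mm (distance of any of thread_cone, washi_roll, lizard from where it was at the start of the episode above 0.03 m).
It also fails if it takes over 67 s, if anything falls off the work surface, if the arm or the gripper's body presses on something with over 40 N, if the wrist force passes 120 N, or if a joint passes its speed limit or range.

### The arm

A 6-joint arm with a two-finger parallel gripper is mounted at the origin on a cart in front of the work surface, level with it; the furniture and walls round the work are solid. World frame = base frame: x ahead of the robot, y to its left, z up, the work surface at z = 0. Lengths are in m, angles in rad, forces in N, time in s.
With the tool pointing down it reaches from about 0.3 to 0.775 m from the base axis. Payload 14.6 kg.
Tool frame: the origin (TCP) lies at the very end of the fingers, on their centre line; the grasp point (between the pads) lies 19 mm behind it (robot.grip_depth is the distance from the TCP to the grasp point, in m); z points along the fingers, y is the line along which they close (so a half turn about z gives the same grasp; the last joint's range is limited). The gripper opens to 85 mm and grips with 20 to 120 N. Pads are 22 mm wide; open, the fingers measure 114 mm over their backs; the gripper's body (76 mm by 85 mm) begins 54 mm behind the grasp point. The pads swing forward as they close: fully open they stand 13 mm farther back than shut.
Start: joints at [-1.402, 0.3, 1.521, -0, 1.321, -0.067], TCP at [0.128, -0.535, 0.231] pointing down, gripper open.
Joint ranges: [-3.03, 3.03], [-0.79, 2.21], [0.23, 2.52], [-1.04, 4.18], [0, 3.07], [-2.55, 2.55]. Speed limits (rad/s): [2.22, 2.22, 2.57, 3.14, 3.14, 3.14].

### API

Orientations are given as a unit quaternion [w, x, y, z].
In Python, from workcell import robot, read_camera, camera_params, ticket, find_in gives the robot as it stands. The module is installed in compiled form; this text tells all that it offers.
- The arm moves only by the tool carry_out, never from a script. Its argument "deltas" is a list of rows, each an object of numbers: "grip": the closure, from 0 (fully open) to 1 (shut); "x", "y", "z": the shift along the tool's x, y, z as a fraction of full scale; "roll": the turn about the tool's z as a fraction of full scale. In form: [{"grip": .., "x": .., "y": .., "z": .., "roll": ..}, ...]. A call has 1 to 20 rows; each row is the pose to reach, as a shift and turn from the pose commanded when the call began, along the tool's axes at that moment, turning the shorter way round; what a row does not reach only later rows make up. Full scale, the value 1, is 250 mm for a shift and 360 degrees for a turn. A row lasts 1/8 s, in which the tool goes at most 62.5 mm and 10.7 degrees, less where a joint would pass 70% of its speed; a pose out of reach is approached as far as the arm can. A call with a number of a shift or a turn outside -1 to 1 is refused whole. A call with a gripper value outside its range is refused whole. The fingers move at their own pace and stop on an object; "squeeze" is the grip in N (left out, the last holds). Time passes only in rows, so rows that repeat a pose let the fingers close. It gives the time, the measured TCP pose, the force, the opening and the grip force at its end, in the units of the state.
- robot.sense(): the state, without advancing time (a new reading comes with each control period).
- read_camera(name): name is "side" or "top"; returns the picture (420x560x3 uint8, red, green, blue); there is no depth.
- camera_params(name): a dict with "fx", "fy", "cx", "cy" (pixels), "k1" (the pictures are not rectified: a ray, as slopes to the right and down, at radius r is drawn at 1 + k1 r^2 times it, then the intrinsics apply), "eye" and "orientation" of the camera in the world. Camera axes: x right, y down, z forward; pixel columns grow to the right and rows downward; lengths in m; the calibration is good to about 2 mm. A picture is of the moment at which its call begins. camera_params takes no time and is no camera call.
- ticket.close_job(): hands the job in; it is judged then, once.
Trained networks look in the newest picture that a camera, given by its name, has taken for a name from the list of things; names that differ only in an ending like _2 or _b are one class to them, and where a whole thing is asked for, a point or a joint stands for the part that bears it (a point fixed in the world has none). Each returns a list of dicts, best first, with "conf" (0 to 1); they miss things now and then, are a little off and sometimes report something else, mostly with a low value. They report only what shows in the picture. A call takes as long as a camera call.
- find_in(camera, thing): "point" ([column, row] in pixels, amid what is visible of it).
The state is a dict: "time": time; "q": joint angles; "qd": joint speeds; "joint_efforts": joint torques, N m; "position": TCP position; "orientation": TCP orientation; "wrist_force": force on the tool from outside, world axes, zero at the start; "torque": the same for the moment, N m; "opening": opening from 0.0 (shut) to 1.0 (fully open); "gripper_force": force on a finger pad.
Only numpy, scipy, OpenCV 4.12 (cv2) and the standard library are available. Lean on these libraries where they do the work, as an engineer would, in place of code of your own. Each camera call takes 0.05 s, during which the arm holds its last target. There are 200 camera calls.

## Working session

There is one attempt and no reset: what is moved stays moved. The work goes in short steps, Python scripts to look and compute and a tool call to move; the robot and the scene stay as the last step left them, time stands still between calls to the robot, and variables do not carry over. Pictures are saved under pics/ and viewed, at most 10 in all, crops included, and the job is handed in when it is done.

Besides the shell and the picture viewer there is one more tool, called after "Emit:" as name(argument=value, ...), one argument or row to a line, values as JSON. carry_out: Moves the arm, as the interface text tells. Its arguments: {"type":"object","properties":{"deltas":{"type":"array"},"squeeze":{"type":"number"}},"required":["deltas"]}

```bash
mkdir -p pics; cat > h.py <<'E'
import numpy as np, cv2
from scipy.spatial.transform import Rotation as R
from workcell import robot, read_camera, camera_params, ticket, find_in
def cam(n):
    p=camera_params(n); o=p["orientation"]; o=np.array(o,float)
    M=R.from_quat([o[1],o[2],o[3],o[0]]).as_matrix() if o.size==4 else o.reshape(3,3)
    return p,M,np.array(p["eye"])
def ray(n,uv):
    p,M,e=cam(n); x=np.array([(uv[0]-p["cx"])/p["fx"],(uv[1]-p["cy"])/p["fy"]]); s=x.copy()
    for _ in range(20): s=x/(1+p["k1"]*(s@s))
    return e,M@np.array([s[0],s[1],1])
def onz(n,uv,z):
    e,d=ray(n,uv); return e+d*(z-e[2])/d[2]
def proj(n,P):
    p,M,e=cam(n); c=(np.atleast_2d(P)-e)@M; s=c[:,:2]/c[:,2:]; s=s*(1+p["k1"]*(s**2).sum(1,keepdims=True))
    return s*[p["fx"],p["fy"]]+[p["cx"],p["cy"]]
def shot(n,f):
    im=read_camera(n); cv2.imwrite("pics/"+f,im[:,:,::-1]); return im
E
python3 - <<'E'
from h import *
for n in("top","side"):
    shot(n,n+"0.png"); print(n,camera_params(n))
    for t in("clamp","pedal_top","handle_grip","trigger_bar","pad_face","blank","thread_cone","washi_roll","lizard"):
        r=find_in(n,t); print(t,[(np.round(a["point"],1).tolist(),round(a["conf"],2)) for a in r[:2]])
print(robot.sense(),robot.grip_depth)
E
```

```text
top {'fx': 421.699204498978, 'fy': 421.699204498978, 'cx': 285.5885539044875, 'cy': 211.4173838281076, 'k1': -0.08513300340330955, 'eye': array([0.33985721, 0.19843186, 1.11582672]), 'orientation': array([-0.06853926,  0.70576461, -0.70201907,  0.06609011])}
clamp [([346.2, 220.3], 0.73)]
pedal_top [([391.1, 212.4], 0.59)]
handle_grip [([344.1, 219.9], 0.56), ([207.0, 243.5], 0.41)]
trigger_bar [([343.8, 221.2], 0.71)]
pad_face []
blank [([207.1, 241.9], 0.69)]
thread_cone [([211.8, 165.1], 0.91)]
washi_roll [([245.8, 195.1], 0.47)]
lizard [([221.4, 281.3], 0.78), ([392.3, 209.5], 0.46)]
side {'fx': 428.1960739531306, 'fy': 428.1960739531306, 'cx': 280.84420021413035, 'cy': 204.8917557527961, 'k1': 0.038670792414937816, 'eye': array([0.42168532, 1.07435833, 0.44814565]), 'orientation': array([ 0.02802681, -0.05850035,  0.82529842, -0.56095875])}
clamp [([288.7, 213.7], 0.62)]
pedal_top [([287.6, 183.3], 0.71)]
handle_grip [([292.4, 214.1], 0.81)]
trigger_bar [([285.3, 179.7], 0.71)]
pad_face [([185.5, 262.6], 0.48), ([295.2, 215.6], 0.42)]
blank [([298.4, 285.1], 0.91)]
thread_cone [([186.8, 260.2], 0.81)]
washi_roll [([236.7, 265.3], 0.84), ([299.1, 283.7], 0.53)]
lizard [([356.1, 294.0], 0.7)]
{'time': 1.0, 'q': array([-1.40159198e+00,  2.99894006e-01,  1.52102881e+00, -9.54109155e-06,
        1.32068651e+00, -6.65957672e-02]), 'qd': array([-0.00134861,  0.00066664, -0.00122877,  0.00049888,  0.00039405,
       -0.00099204]), 'joint_efforts': array([ 7.30218130e-05, -5.43361151e+01, -3.61984313e+01, -4.18966613e-05,
        5.03590800e-04, -5.11008793e-06]), 'position': array([ 0.12848576, -0.53476326,  0.23127167]), 'orientation': array([-8.08666825e-06,  9.93057696e-01,  1.17628278e-01, -5.04343643e-06]), 'wrist_force': array([0.92224926, 0.33713467, 0.0441769 ]), 'torque': array([-0.00677001,  0.06303446, -0.03927145]), 'gripper_force': 0.0, 'opening': 1.0008027578120966} 0.0187
```

View pics/top0.png

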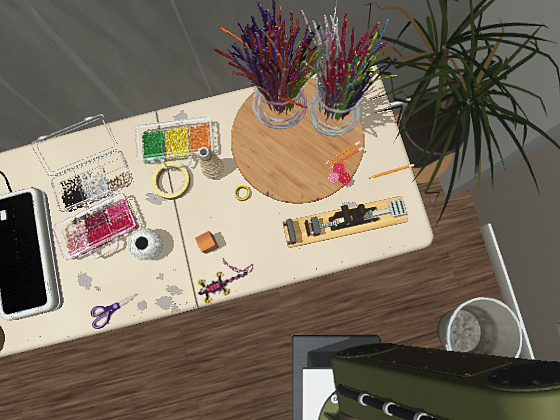

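View pics/side0.png

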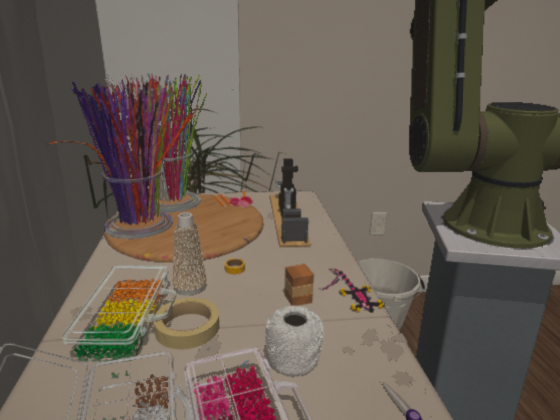

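The top view shows the clamp board from about (284,232) to (408,205), with the anvil at the left end and the pedal at the right near (397,207). The blank is at (207,242), and the cone and roll lie beyond it. I'll zoom in on the clamp and blank.

```bash
python3 - <<'E'
from h import *
im=cv2.imread("pics/top0.png")
a=cv2.resize(im[185:260,275:420],None,fx=5.5,fy=5.5,interpolation=cv2.INTER_CUBIC)
b=cv2.resize(im[222:262,187:237],None,fx=4,fy=4,interpolation=cv2.INTER_CUBIC)
c=np.zeros((413+160,798,3),np.uint8); c[:a.shape[0],:a.shape[1]]=a[:, :798]; c[413:413+160,:200]=b
s=cv2.imread("pics/side0.png")[255:310,275:325]; s=cv2.resize(s,None,fx=2.9,fy=2.9,interpolation=cv2.INTER_CUBIC); c[413:413+s.shape[0],300:300+s.shape[1]]=s
cv2.imwrite("pics/crop.png",c)
for uv in([284,220],[408,197],[397,207],[207,242]): print(uv,onz("top",uv,0.01))
E
```

```text
[284, 220] [0.53002762 0.20697883 0.01      ]
[408, 197] [ 0.59470736 -0.12816358  0.01      ]
[397, 207] [ 0.56691537 -0.09677143  0.01      ]
[207, 242] [0.46989716 0.41022823 0.01      ]
```

View pics/crop.png

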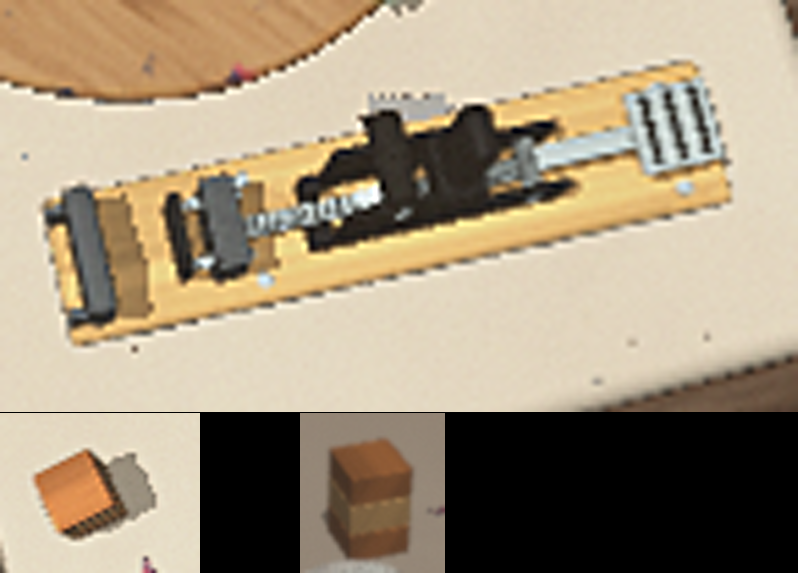

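The crop shows the board corners at crop pixels (43,203), (75,345), (730,200) and (693,62). The blank's top-face corners are near (35,482), (86,450), (110,505) and (70,538).

```bash
cat >> h.py <<'E'
def rect(uv,z,L,W):
    from scipy.optimize import least_squares
    P=np.array([onz("top",u,z)[:2] for u in uv]); m=np.array([[L[1],W/2],[L[1],-W/2],[L[0],-W/2],[L[0],W/2]])
    return P,m
def fit(P,m):
    mc,Pc=m.mean(0),P.mean(0); H=(m-mc).T@(P-Pc)
    a=np.arctan2(H[0,1]-H[1,0],H[0,0]+H[1,1]); M=np.array([[np.cos(a),-np.sin(a)],[np.sin(a),np.cos(a)]])
    t=Pc-M@mc; return a,t,np.linalg.norm(P-(m@M.T+t),axis=1)
E
python3 - <<'E'
from h import *
c=np.array([(43,203),(75,345),(730,200),(693,62)])/5.5+[275,185]-0.4
# TL: anvil end, image-up = +x world ; clamp x ~ +y world, so clamp y ~ -x world
P,m=rect(c,.01,(-.173,.157),.072); 
for mm in(m,m*[1,-1]):
    print(fit(P,mm))
a,t,e=min((fit(P,mm) for mm in(m,m*[1,-1])),key=lambda r:r[2].max())
M=np.array([[np.cos(a),-np.sin(a)],[np.sin(a),np.cos(a)]])
b=(np.array([(35,482),(86,450),(110,505),(70,538)])-[0,413])/4+[187,222]-.4
Q=np.array([onz("top",u,.06)[:2] for u in b]); print("blank",Q,Q.mean(0),np.linalg.norm(Q-np.roll(Q,-1,0),axis=1))
d=Q-np.roll(Q,-1,0); print(np.degrees(np.arctan2(d[:,1],d[:,0])))
print("clamp",t,np.degrees(a))
for n,p in dict(pedal=(-.141,0),handle=(-.0276,0),bar=(.0096,0),bay=(.103,0),anv=(.134,0)).items():
    w=M@p+t;print(n,w,np.hypot(*w))
w=lambda p,z:np.r_[M@p+t,z]
print(proj("side",np.array([w((.134,-.03),.066),w((.134,.03),.066),w((-.0346,0),.158),np.r_[Q.mean(0),.06]])))
print(proj("top",np.array([w((.134,-.03),.066),w((.134,.03),.066),w((-.141,0),.053),w((-.0276,0),.158)])))
print([(n,onz("top",u,z)) for n,u,z in(("cone",(211.8,155),.15),("roll",(243,193),.015),("liz",(221,281),.005))])
E
```

```text
(np.float64(1.7922259038621056), array([0.52568005, 0.05167052]), array([0.07129186, 0.07128034, 0.07122954, 0.07120112]))
(np.float64(1.792120121047718), array([0.52568088, 0.0516707 ]), array([0.00163541, 0.00190049, 0.00200428, 0.00159492]))
blank [[0.47179862 0.43064966]
 [0.49246064 0.39895693]
 [0.45756528 0.3823908 ]
 [0.43654262 0.40693925]] [0.46459179 0.40473416] [0.03783316 0.038628   0.03231995 0.04248728]
[ 123.10226367   25.39544683  -49.42410254 -146.07833129]
clamp [0.52568088 0.0516707 ] 102.68091931650845
pedal [ 0.55663338 -0.08588999] 0.563220926671564
handle [0.53173967 0.02474393] 0.532315069706073
bar [0.52357347 0.06103653] 0.5271191888227468
bay [0.50307018 0.15215829] 0.5255775427443983
anv [0.49626502 0.18240213] 0.5287244161766892
[[282.14906235 216.47339048]
 [308.37472855 215.97821117]
 [288.26567302 157.12763091]
 [300.79484216 268.83175473]]
[[290.95857671 218.03213173]
 [296.14503121 241.09204849]
 [397.25368364 207.55194892]
 [362.0875576  208.83327863]]
[('cone', array([0.66363284, 0.38063039, 0.15      ])), ('roll', array([0.60212316, 0.31748924, 0.015     ])), ('liz', array([0.36830428, 0.37058125, 0.005     ]))]
```

Emit:
carry_out(
  deltas=[
    {"grip": 1, "x": 1, "y": -0.646, "z": 0.0, "roll": 0},
    {"grip": 1, "x": 1, "y": -0.646, "z": 0.0, "roll": 0},
    {"grip": 1, "x": 1, "y": -0.646, "z": 0.0, "roll": 0},
    {"grip": 1, "x": 1, "y": -0.646, "z": 0.0, "roll": 0},
    {"grip": 1, "x": 1, "y": -0.646, "z": 0.0, "roll": 0},
    {"grip": 1, "x": 1, "y": -0.646, "z": 0.0, "roll": 0},
  ],
  squeeze=40,
)

```text
time: 1.75
position: [0.3354, -0.3175, 0.2315]
orientation: [0.0, 0.993, 0.12, 0.0]
wrist_force: [0.5, -0.5, 0.3]
opening: 0.004
gripper_force: 0.0
```

Emit:
carry_out(
  deltas=[
    {"grip": 1, "x": 1, "y": -0.646, "z": 0.2, "roll": 0},
    {"grip": 1, "x": 1, "y": -0.646, "z": 0.4, "roll": 0},
    {"grip": 1, "x": 1, "y": -0.646, "z": 0.5, "roll": 0},
    {"grip": 1, "x": 1, "y": -0.646, "z": 0.5, "roll": 0},
    {"grip": 1, "x": 1, "y": -0.646, "z": 0.5, "roll": 0},
    {"grip": 1, "x": 1, "y": -0.646, "z": 0.5, "roll": 0},
  ],
)

```text
time: 2.5
position: [0.5396, -0.1025, 0.1041]
orientation: [-0.001, 0.993, 0.119, -0.001]
wrist_force: [-0.8, -0.1, 0.3]
opening: -0.001
gripper_force: 0.0
```

```bash
cat >> h.py <<'E'
YAW=np.radians(102.68); T=np.array([0.5257,0.0517])
def W(p,z):
    c,s=np.cos(YAW),np.sin(YAW); return np.array([T[0]+c*p[0]-s*p[1],T[1]+s*p[0]+c*p[1],z])
def mv(P,hd=None):
    s=robot.sense(); o=s["orientation"]; M=R.from_quat([o[1],o[2],o[3],o[0]])
    h=np.degrees(np.arctan2(*M.as_matrix()[[1,0],0])); d=M.inv().apply(np.array(P)-s["position"])/.25
    print("t",round(s["time"],2),"pos",s["position"].round(4),"h",h.round(2),"d",d.round(3),"roll",None if hd is None else round((h-hd)/360,4),"F",s["wrist_force"].round(1),"open",round(s["opening"],3),"g",s["gripper_force"])
E
python3 -c "
from h import *
mv(W((-.141,0),.037))"
```

```text
t 2.5 pos [ 0.5396 -0.1025  0.1041] h 13.63 d [ 0.083 -0.048  0.268] roll None F [-0.8 -0.1  0.3] open -0.001 g 0.0
```

Emit:
carry_out(
  deltas=[
    {"grip": 1, "x": 0.083, "y": -0.048, "z": 0.1, "roll": 0},
    {"grip": 1, "x": 0.083, "y": -0.048, "z": 0.2, "roll": 0},
    {"grip": 1, "x": 0.083, "y": -0.048, "z": 0.24, "roll": 0},
    {"grip": 1, "x": 0.083, "y": -0.048, "z": 0.265, "roll": 0},
    {"grip": 1, "x": 0.083, "y": -0.048, "z": 0.265, "roll": 0},
  ],
)

```text
time: 3.12
position: [0.5567, -0.0881, 0.0407]
orientation: [0.0, 0.993, 0.117, 0.0]
wrist_force: [-1.6, -2.4, 2.7]
opening: -0.005
gripper_force: 1.6
```

```bash
python3 -c "
from h import *
mv(W((-.141,0),.037)); im=shot('top','t1.png'); cv2.imwrite('pics/t1c.png',cv2.resize(im[185:260,275:420,::-1],None,fx=5.5,fy=5.5,interpolation=cv2.INTER_CUBIC))"
```

```text
t 3.12 pos [ 0.5567 -0.0881  0.0407] h 13.47 d [ 0.002 -0.009  0.015] roll None F [-1.6 -2.4  2.7] open -0.005 g 1.562589077220764
```

View pics/t1c.png

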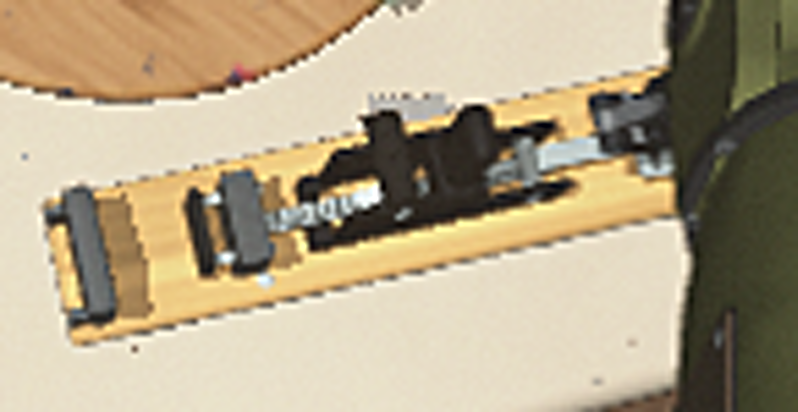

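The pad and jaw moved about 20 crop pixels toward home, so the pedal is freeing the jaw. I'll press a bit deeper and hold.

Emit:
carry_out(
  deltas=[
    {"grip": 1, "x": 0, "y": 0, "z": 0.015},
    {"grip": 1, "x": 0, "y": 0, "z": 0.025},
    {"grip": 1, "x": 0, "y": 0, "z": 0.03},
    {"grip": 1, "x": 0, "y": 0, "z": 0.03},
    {"grip": 1, "x": 0, "y": 0, "z": 0.03},
    {"grip": 1, "x": 0, "y": 0, "z": 0.03},
    {"grip": 1, "x": 0, "y": 0, "z": 0.03},
    {"grip": 1, "x": 0, "y": 0, "z": 0.03},
    {"grip": 1, "x": 0, "y": 0, "z": 0.03},
    {"grip": 1, "x": 0, "y": 0, "z": 0.03},
  ],
)

```text
invalid input
```

```bash
python3 -c "
from h import *
mv(W((-.141,0),.037)); im=shot('top','t2.png'); cv2.imwrite('pics/t2c.png',cv2.resize(im[185:260,275:420,::-1],None,fx=5.5,fy=5.5,interpolation=cv2.INTER_CUBIC))"
```

```text
t 3.17 pos [ 0.5568 -0.088   0.0409] h 13.48 d [ 0.001 -0.008  0.016] roll None F [-1.2 -1.7  2.7] open 0.002 g 1.5358969196677208
```

View pics/t2c.png

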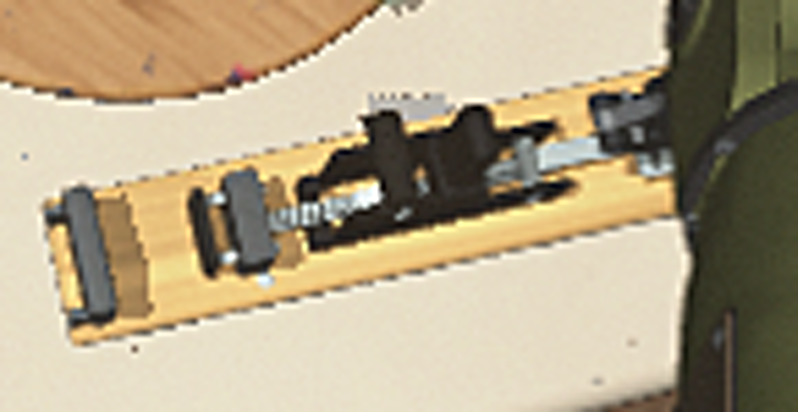

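That call was refused because every row needs "roll". The jaw is still sliding home.

Emit:
carry_out(
  deltas=[
    {"grip": 1, "x": 0, "y": 0, "z": 0.015, "roll": 0},
    {"grip": 1, "x": 0, "y": 0, "z": 0.025, "roll": 0},
    {"grip": 1, "x": 0, "y": 0, "z": 0.03, "roll": 0},
    {"grip": 1, "x": 0, "y": 0, "z": 0.03, "roll": 0},
    {"grip": 1, "x": 0, "y": 0, "z": 0.03, "roll": 0},
    {"grip": 1, "x": 0, "y": 0, "z": 0.03, "roll": 0},
    {"grip": 1, "x": 0, "y": 0, "z": 0.03, "roll": 0},
    {"grip": 1, "x": 0, "y": 0, "z": 0.03, "roll": 0},
    {"grip": 1, "x": 0, "y": 0, "z": 0.03, "roll": 0},
    {"grip": 1, "x": 0, "y": 0, "z": 0.03, "roll": 0},
  ],
)

```text
time: 4.47
position: [0.5575, -0.0877, 0.0369]
orientation: [0.001, 0.993, 0.118, 0.001]
wrist_force: [-21.7, 1.1, 51.6]
opening: 0.001
gripper_force: 25.3
```

```bash
python3 -c "
from h import *
mv(W((-.141,0),.037)); im=shot('top','t3.png'); cv2.imwrite('pics/t3c.png',cv2.resize(im[185:260,275:420,::-1],None,fx=5.5,fy=5.5,interpolation=cv2.INTER_CUBIC))
print(proj('top',[W((.072,0),.057)])*1)
mv((0.4646,0.4047,.22),123)"
```

```text
t 4.47 pos [ 0.5575 -0.0877  0.0369] h 13.53 d [-0.002 -0.008 -0.001] roll None F [-21.7   1.1  51.6] open 0.001 g 25.316216655483004
[[317.27252004 224.83428736]]
t 4.53 pos [ 0.5575 -0.0877  0.0369] h 13.53 d [ 0.101 -2.001 -0.736] roll -0.3041 F [-22.5   1.2  51.1] open -0.001 g 25.316797625273466
```

View pics/t3c.png

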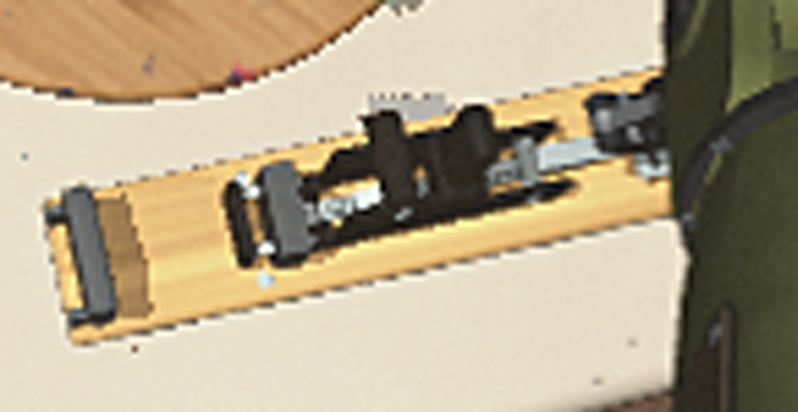

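The jaw is fully home: the pad's face edge is at crop x of about 232, as predicted. Next is the blank.

Emit:
carry_out(
  deltas=[
    {"grip": 1, "x": 0, "y": 0, "z": 0.0, "roll": 0},
    {"grip": 1, "x": 0, "y": 0, "z": 0.0, "roll": 0},
    {"grip": 0.6, "x": 0, "y": 0, "z": -0.25, "roll": 0},
    {"grip": 0, "x": 0, "y": 0, "z": -0.5, "roll": 0},
    {"grip": 0, "x": 0, "y": 0, "z": -0.74, "roll": 0},
    {"grip": 0, "x": 0, "y": -0.1, "z": -0.74, "roll": -0.03},
    {"grip": 0, "x": 0, "y": -0.35, "z": -0.74, "roll": -0.06},
    {"grip": 0, "x": 0, "y": -0.6, "z": -0.74, "roll": -0.09},
    {"grip": 0, "x": 0, "y": -0.85, "z": -0.74, "roll": -0.12},
    {"grip": 0, "x": 0.05, "y": -1, "z": -0.74, "roll": -0.15},
  ],
)

```text
time: 5.78
position: [0.5092, 0.1612, 0.2179]
orientation: [-0.0, 0.831, 0.557, 0.0]
wrist_force: [0.4, -0.1, 0.2]
opening: 1.0
gripper_force: 0.0
```

```bash
python3 -c "
from h import *
mv((0.4646,0.4047,.16),123)"
```

```text
t 5.78 pos [0.5092 0.1612 0.2179] h 67.69 d [ 0.833 -0.535  0.232] roll -0.1536 F [ 0.4 -0.1  0.2] open 1.0 g 0.0
```

Emit:
carry_out(
  deltas=[
    {"grip": 0, "x": 0.2, "y": -0.13, "z": 0.06, "roll": -0.03},
    {"grip": 0, "x": 0.41, "y": -0.27, "z": 0.12, "roll": -0.06},
    {"grip": 0, "x": 0.62, "y": -0.4, "z": 0.23, "roll": -0.09},
    {"grip": 0, "x": 0.833, "y": -0.535, "z": 0.23, "roll": -0.12},
    {"grip": 0, "x": 0.833, "y": -0.535, "z": 0.23, "roll": -0.15},
    {"grip": 0, "x": 0.833, "y": -0.535, "z": 0.23, "roll": -0.1536},
  ],
)

```text
time: 6.52
position: [0.467, 0.4031, 0.1596]
orientation: [-0.0, 0.48, 0.877, -0.0]
wrist_force: [-0.1, -1.0, -1.2]
opening: 1.002
gripper_force: 0.0
```

```bash
python3 -c "
from h import *
for P in((.4646,.4047,.03),): print(proj('side',[P]),proj('top',[P]))
e1,d1=ray('side',(298.4,285.1));e2,d2=ray('top',(207.1,241.9))
A=np.c_[d1,-d2];s=np.linalg.lstsq(A,e2-e1,rcond=None)[0];print(e1+s[0]*d1,e2+s[1]*d2)
mv((0.4646,0.4047,.024),123)
im=shot('side','s1.png');cv2.imwrite('pics/s1c.png',cv2.resize(im[180:320,220:400,::-1],None,fx=4,fy=4,interpolation=cv2.INTER_CUBIC))"
```

```text
[[300.19532314 283.32122426]] [[207.60618764 243.13379522]]
[0.4675912  0.40667416 0.02719221] [0.46813162 0.40667149 0.02725538]
t 6.53 pos [0.467  0.4031 0.1596] h 122.62 d [ 0.011 -0.004  0.542] roll -0.0011 F [-0.1 -1.  -1.2] open 1.002 g 0.0
```

View pics/s1c.png

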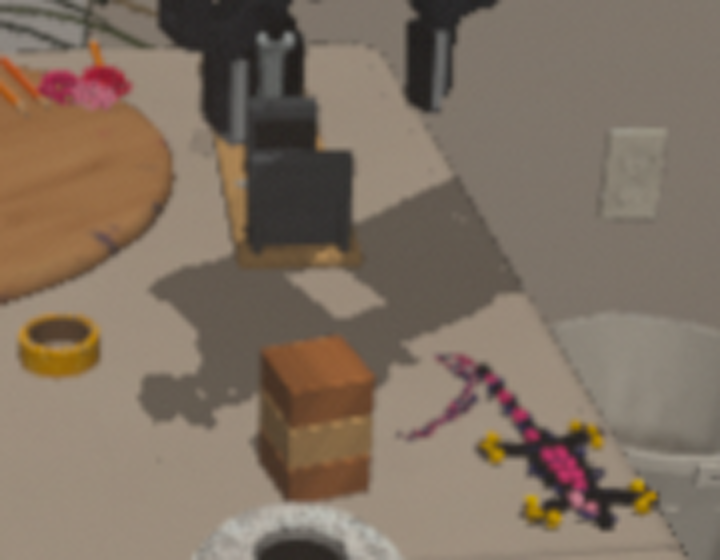

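The side crop shows the blank standing upright under the open fingers, clear of the lizard. The triangulated centre is about (0.467, 0.406). I'll grasp it.

Emit:
carry_out(
  deltas=[
    {"grip": 0, "x": 0.008, "y": 0.004, "z": 0.2, "roll": 0},
    {"grip": 0, "x": 0.008, "y": 0.004, "z": 0.4, "roll": 0},
    {"grip": 0, "x": 0.008, "y": 0.004, "z": 0.52, "roll": 0},
    {"grip": 0, "x": 0.008, "y": 0.004, "z": 0.54, "roll": 0},
    {"grip": 0.3, "x": 0.008, "y": 0.004, "z": 0.54, "roll": 0},
    {"grip": 0.6, "x": 0.008, "y": 0.004, "z": 0.54, "roll": 0},
    {"grip": 0.8, "x": 0.008, "y": 0.004, "z": 0.54, "roll": 0},
    {"grip": 1, "x": 0.008, "y": 0.004, "z": 0.54, "roll": 0},
    {"grip": 1, "x": 0.008, "y": 0.004, "z": 0.54, "roll": 0},
    {"grip": 1, "x": 0.008, "y": 0.004, "z": 0.54, "roll": 0},
  ],
)

```text
time: 7.82
position: [0.4681, 0.4051, 0.0268]
orientation: [0.001, 0.481, 0.877, 0.001]
wrist_force: [-0.2, -1.3, 6.2]
opening: 0.472
gripper_force: 39.2
```

Emit:
carry_out(
  deltas=[
    {"grip": 1, "x": 0, "y": 0, "z": -0.1, "roll": 0},
    {"grip": 1, "x": 0, "y": 0, "z": -0.3, "roll": 0.02},
    {"grip": 1, "x": 0, "y": 0, "z": -0.48, "roll": 0.04},
    {"grip": 1, "x": 0, "y": 0, "z": -0.48, "roll": 0.0554},
    {"grip": 1, "x": 0, "y": 0, "z": -0.48, "roll": 0.0554},
  ],
)

```text
time: 8.45
position: [0.4674, 0.4046, 0.1458]
orientation: [0.0, 0.625, 0.78, 0.001]
wrist_force: [0.0, -0.1, -1.4]
opening: 0.47
gripper_force: 39.4
```

```bash
python3 -c "
from h import *
mv(W((.103,0),.1446),102.68)"
```

```text
t 8.45 pos [0.4674 0.4046 0.1458] h 102.6 d [-1.017 -0.081  0.004] roll -0.0002 F [ 0.  -0.1 -1.4] open 0.47 g 39.43716682959348
```

Emit:
carry_out(
  deltas=[
    {"grip": 1, "x": -0.1, "y": 0, "z": 0, "roll": 0},
    {"grip": 1, "x": -0.3, "y": -0.02, "z": 0, "roll": 0},
    {"grip": 1, "x": -0.53, "y": -0.05, "z": 0, "roll": 0},
    {"grip": 1, "x": -0.76, "y": -0.08, "z": 0, "roll": 0},
    {"grip": 1, "x": -0.92, "y": -0.08, "z": 0, "roll": 0},
    {"grip": 1, "x": -1, "y": -0.08, "z": 0, "roll": 0},
    {"grip": 1, "x": -1, "y": -0.08, "z": 0, "roll": 0},
    {"grip": 1, "x": -1, "y": -0.08, "z": 0, "roll": 0},
  ],
)

```text
time: 9.45
position: [0.502, 0.1563, 0.1448]
orientation: [-0.0, 0.625, 0.78, -0.0]
wrist_force: [0.2, 0.2, -1.3]
opening: 0.469
gripper_force: 39.4
```

```bash
python3 -c "
from h import *
mv(W((.103,0),.038),102.68)
im=shot('top','t4.png');a=im[185:260,265:365,::-1]
im=shot('side','s4.png');b=im[130:260,230:360,::-1]
c=np.zeros((480,800,3),np.uint8);a=cv2.resize(a,(400,300),interpolation=2);b=cv2.resize(b,(400,400),interpolation=2);c[:300,:400]=a;c[:400,400:]=b;cv2.imwrite('pics/c4.png',c)"
```

```text
t 9.45 pos [0.502  0.1563 0.1448] h 102.61 d [-0.017  0.001  0.427] roll -0.0002 F [ 0.2  0.2 -1.3] open 0.469 g 39.424340603873134
```

View pics/c4.png

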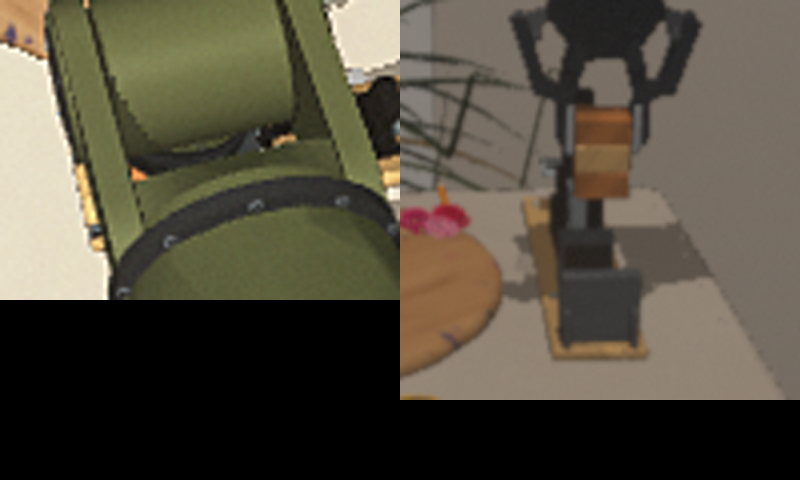

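The top view is blocked by the arm. In the side view the blank hangs centred over the anvil and bay, so I'll lower it.

Emit:
carry_out(
  deltas=[
    {"grip": 1, "x": -0.017, "y": 0, "z": 0.1, "roll": 0},
    {"grip": 1, "x": -0.017, "y": 0, "z": 0.22, "roll": 0},
    {"grip": 1, "x": -0.017, "y": 0, "z": 0.34, "roll": 0},
    {"grip": 1, "x": -0.017, "y": 0, "z": 0.39, "roll": 0},
    {"grip": 1, "x": -0.017, "y": 0, "z": 0.415, "roll": 0},
    {"grip": 1, "x": -0.017, "y": 0, "z": 0.425, "roll": 0},
    {"grip": 1, "x": -0.017, "y": 0, "z": 0.425, "roll": 0},
  ],
)

```text
time: 10.42
position: [0.5035, 0.1523, 0.0394]
orientation: [0.0, 0.625, 0.78, 0.0]
wrist_force: [-0.8, -0.9, -0.7]
opening: 0.474
gripper_force: 39.4
```

Emit:
carry_out(
  deltas=[
    {"grip": 1, "x": 0, "y": 0, "z": 0.006, "roll": 0},
    {"grip": 1, "x": 0, "y": 0, "z": 0.01, "roll": 0},
    {"grip": 1, "x": 0, "y": 0, "z": 0.01, "roll": 0},
  ],
)

```text
time: 10.8
position: [0.5034, 0.1521, 0.0368]
orientation: [0.0, 0.625, 0.78, 0.0]
wrist_force: [-1.8, -1.2, 5.3]
opening: 0.469
gripper_force: 39.9
```

Emit:
carry_out(
  deltas=[
    {"grip": 0.5, "x": 0, "y": 0, "z": 0, "roll": 0},
    {"grip": 0.4, "x": 0, "y": 0, "z": 0, "roll": 0},
    {"grip": 0.2, "x": 0, "y": 0, "z": 0, "roll": 0},
    {"grip": 0, "x": 0, "y": 0, "z": 0, "roll": 0},
    {"grip": 0, "x": 0, "y": 0, "z": 0, "roll": 0},
    {"grip": 0, "x": 0, "y": 0, "z": -0.1, "roll": 0},
    {"grip": 0, "x": 0, "y": 0, "z": -0.3, "roll": 0},
    {"grip": 0, "x": 0, "y": 0, "z": -0.5, "roll": 0},
    {"grip": 0, "x": 0, "y": 0, "z": -0.68, "roll": 0},
    {"grip": 0, "x": 0, "y": 0, "z": -0.68, "roll": 0},
  ],
)

```text
time: 12.05
position: [0.5044, 0.1524, 0.2097]
orientation: [0.002, 0.625, 0.78, 0.002]
wrist_force: [-0.0, 0.6, -0.6]
opening: 0.997
gripper_force: 0.0
```

```bash
python3 -c "
from h import *
mv(W((-.0181,0),.205),12.68)
shot('side','s5.png')
print(find_in('side','blank')[:2], proj('side',[W((.103,0),.04)]))"
```

```text
t 12.05 pos [0.5044 0.1524 0.2097] h 102.58 d [-0.484 -0.004  0.019] roll 0.2497 F [-0.   0.6 -0.6] open 0.997 g 0.0
[{'point': [294.1, 213.0], 'conf': 0.73}] [[293.30878393 221.18728756]]
```

Emit:
carry_out(
  deltas=[
    {"grip": 0, "x": -0.05, "y": 0, "z": 0, "roll": 0.029},
    {"grip": 0, "x": -0.12, "y": 0, "z": 0, "roll": 0.058},
    {"grip": 0, "x": -0.2, "y": 0, "z": 0, "roll": 0.087},
    {"grip": 0, "x": -0.3, "y": 0, "z": 0, "roll": 0.116},
    {"grip": 0, "x": -0.4, "y": 0, "z": 0, "roll": 0.145},
    {"grip": 0, "x": -0.487, "y": -0.004, "z": 0, "roll": 0.174},
    {"grip": 0, "x": -0.487, "y": -0.004, "z": 0, "roll": 0.203},
    {"grip": 0, "x": -0.487, "y": -0.004, "z": 0, "roll": 0.232},
    {"grip": 0, "x": -0.487, "y": -0.004, "z": 0, "roll": 0.25},
    {"grip": 0, "x": -0.487, "y": -0.004, "z": 0, "roll": 0.25},
  ],
)

```text
time: 13.4
position: [0.5283, 0.033, 0.2048]
orientation: [-0.0, 0.994, 0.11, -0.001]
wrist_force: [-0.7, 0.1, -0.4]
opening: 1.002
gripper_force: 0.0
```

```bash
python3 -c "
from h import *
mv(W((-.019,0),.118),12.68)
shot('top','t5.png'); im=shot('side','s6.png')
a=cv2.resize(im[110:250,230:350,::-1],None,fx=4,fy=4,interpolation=2)
cv2.imwrite('pics/c6.png',a)"
```

```text
t 13.4 pos [0.5283 0.033  0.2048] h 12.62 d [0.007 0.001 0.347] roll -0.0002 F [-0.7  0.1 -0.4] open 1.002 g 0.0
```

View pics/c6.png

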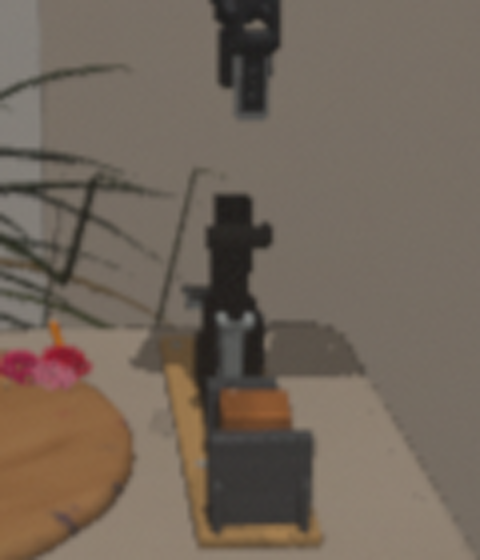

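The blank stands upright in the bay. The front finger is at crop (252,118) and the bar's centre is at (240,236), so I'll check lateral alignment by projection.

```bash
python3 -c "
from h import *
P=robot.sense()['position']; c,s=np.cos(YAW),np.sin(YAW); 
f=P+.0425*np.array([c,s,0])+[0,0,.013]
pr=lambda x:((proj('side',x)-[230,110])*4).round(0)
print('finger tip pred',pr([f]),'seen 252,118')
print('bar ends pred',pr([W((.0096,-.02),.141),W((.0096,.02),.141)]),'seen 207..272,236')
print('handle top pred',pr([W((-.0346,-.013),.158),W((-.0346,.013),.158),W((-.0206,.013),.158)]),'seen 213..252,195')
print('anvil',pr([W((.134,-.03),.066),W((.134,.03),.066)]),'seen 208..312,432')
"
```

```text
finger tip pred [[249. 116.]] seen 252,118
bar ends pred [[208. 235.]
 [272. 234.]] seen 207..272,236
handle top pred [[213. 189.]
 [253. 188.]
 [256. 194.]] seen 213..252,195
anvil [[209. 426.]
 [313. 424.]] seen 208..312,432
```

Alignment is good. I'll descend around the handle and bar.

Emit:
carry_out(
  deltas=[
    {"grip": 0, "x": 0.007, "y": 0, "z": 0.1, "roll": 0},
    {"grip": 0, "x": 0.007, "y": 0, "z": 0.22, "roll": 0},
    {"grip": 0, "x": 0.007, "y": 0, "z": 0.31, "roll": 0},
    {"grip": 0, "x": 0.007, "y": 0, "z": 0.345, "roll": 0},
    {"grip": 0, "x": 0.007, "y": 0, "z": 0.345, "roll": 0},
  ],
)

```text
time: 14.12
position: [0.5304, 0.0335, 0.1199]
orientation: [-0.0, 0.994, 0.11, -0.0]
wrist_force: [-0.1, -0.1, -0.0]
opening: 0.999
gripper_force: 0.0
```

Emit:
carry_out(
  deltas=[
    {"grip": 0.2, "x": 0, "y": 0, "z": 0, "roll": 0},
    {"grip": 0.3, "x": 0, "y": 0, "z": 0, "roll": 0},
    {"grip": 0.4, "x": 0, "y": 0, "z": 0, "roll": 0},
    {"grip": 0.5, "x": 0, "y": 0, "z": 0, "roll": 0},
    {"grip": 0.6, "x": 0, "y": 0, "z": 0, "roll": 0},
    {"grip": 0.7, "x": 0, "y": 0, "z": 0, "roll": 0},
    {"grip": 0.7, "x": 0, "y": 0, "z": 0, "roll": 0},
    {"grip": 0.7, "x": 0, "y": 0, "z": 0, "roll": 0},
  ],
  squeeze=30,
)

```text
time: 15.12
position: [0.5308, 0.0347, 0.1213]
orientation: [-0.001, 0.994, 0.11, 0.001]
wrist_force: [-4.2, 10.2, 9.4]
opening: 0.376
gripper_force: 29.9
```

```bash
python3 -c "
from h import *
mv(W((-.019,0),.118),12.68)
im=shot('top','t7.png'); cv2.imwrite('pics/t7c.png',cv2.resize(im[185:260,275:420,::-1],None,fx=5.5,fy=5.5,interpolation=cv2.INTER_CUBIC))"
```

```text
t 15.12 pos [0.5308 0.0347 0.1213] h 12.6 d [-0.005  0.005  0.013] roll -0.0002 F [-4.2 10.2  9.4] open 0.376 g 29.93867989629507
```

The trigger is fully squeezed: opening is 32 mm and the grip is at its limit. I'll pump stroke 2, checking the force part-way.

Emit:
carry_out(
  deltas=[
    {"grip": 0.4, "x": 0, "y": 0, "z": 0, "roll": 0},
    {"grip": 0.1, "x": 0, "y": 0, "z": 0, "roll": 0},
    {"grip": 0, "x": 0, "y": 0, "z": 0, "roll": 0},
    {"grip": 0, "x": 0, "y": 0, "z": 0, "roll": 0},
    {"grip": 0, "x": 0, "y": 0, "z": 0, "roll": 0},
    {"grip": 0.3, "x": 0, "y": 0, "z": 0, "roll": 0},
    {"grip": 0.45, "x": 0, "y": 0, "z": 0, "roll": 0},
    {"grip": 0.55, "x": 0, "y": 0, "z": 0, "roll": 0},
    {"grip": 0.55, "x": 0, "y": 0, "z": 0, "roll": 0},
    {"grip": 0.55, "x": 0, "y": 0, "z": 0, "roll": 0},
  ],
)

```text
time: 16.42
position: [0.5307, 0.0343, 0.1206]
orientation: [-0.001, 0.994, 0.11, 0.0]
wrist_force: [-1.7, 8.6, 4.8]
opening: 0.453
gripper_force: 3.8
```

Emit:
carry_out(
  deltas=[
    {"grip": 0.6, "x": 0, "y": 0, "z": 0, "roll": 0},
    {"grip": 0.7, "x": 0, "y": 0, "z": 0, "roll": 0},
    {"grip": 0.7, "x": 0, "y": 0, "z": 0, "roll": 0},
    {"grip": 0.7, "x": 0, "y": 0, "z": 0, "roll": 0},
  ],
)

```text
time: 16.92
position: [0.5307, 0.0347, 0.121]
orientation: [-0.001, 0.994, 0.11, 0.001]
wrist_force: [-4.1, 9.9, 11.1]
opening: 0.375
gripper_force: 29.9
```

```bash
python3 -c "
from h import *
im0=cv2.imread('pics/t7.png')[:,:,::-1].astype(int); im=shot('top','t8.png').astype(int)
d=abs(im-im0).sum(2)[185:260,275:420]>60; ys,xs=np.nonzero(d); print(len(xs),xs.min()+275,xs.max()+275,ys.min()+185,ys.max()+185)
for t in('pad_face','pressure_pad','jaw','blank'): print(t,find_in('top',t)[:2])
print(proj('top',[W((.072,0),.057),W((.082,0),.057),W((.123,0),.07),W((.083,0),.07)]))"
```

```text
272 295 419 186 256
pad_face [{'point': [338.3, 220.4], 'conf': 0.73}, {'point': [313.5, 230.5], 'conf': 0.62}]
pressure_pad [{'point': [317.3, 232.8], 'conf': 0.53}]
jaw [{'point': [322.5, 223.4], 'conf': 0.77}]
blank [{'point': [305.3, 229.8], 'conf': 0.7}]
[[317.27252004 224.83428736]
 [313.44306352 225.66943333]
 [297.83545453 228.32947193]
 [313.37604566 224.94459638]]
```

Emit:
carry_out(
  deltas=[
    {"grip": 0.4, "x": 0, "y": 0, "z": 0, "roll": 0},
    {"grip": 0.1, "x": 0, "y": 0, "z": 0, "roll": 0},
    {"grip": 0, "x": 0, "y": 0, "z": 0, "roll": 0},
    {"grip": 0, "x": 0, "y": 0, "z": 0, "roll": 0},
    {"grip": 0, "x": 0, "y": 0, "z": 0, "roll": 0},
    {"grip": 0.3, "x": 0, "y": 0, "z": 0, "roll": 0},
    {"grip": 0.45, "x": 0, "y": 0, "z": 0, "roll": 0},
    {"grip": 0.55, "x": 0, "y": 0, "z": 0, "roll": 0},
    {"grip": 0.55, "x": 0, "y": 0, "z": 0, "roll": 0},
    {"grip": 0.55, "x": 0, "y": 0, "z": 0, "roll": 0},
  ],
)

```text
time: 18.42
position: [0.5307, 0.0343, 0.1206]
orientation: [-0.001, 0.994, 0.11, 0.001]
wrist_force: [-1.7, 7.5, 5.5]
opening: 0.453
gripper_force: 4.0
```

Emit:
carry_out(
  deltas=[
    {"grip": 0.6, "x": 0, "y": 0, "z": 0, "roll": 0},
    {"grip": 0.7, "x": 0, "y": 0, "z": 0, "roll": 0},
    {"grip": 0.7, "x": 0, "y": 0, "z": 0, "roll": 0},
    {"grip": 0.7, "x": 0, "y": 0, "z": 0, "roll": 0},
  ],
)

```text
time: 18.92
position: [0.5306, 0.0347, 0.121]
orientation: [-0.001, 0.994, 0.11, 0.001]
wrist_force: [-3.2, 10.3, 11.8]
opening: 0.375
gripper_force: 29.9
```

```bash
python3 -c "
from h import *
im=shot('top','t9.png')
for t in('jaw','blank'): print(t,find_in('top',t)[:2])
A=cv2.resize(cv2.imread('pics/t8.png')[195:255,280:345],None,fx=6,fy=4.6,interpolation=2); B=cv2.resize(im[195:255,280:345,::-1],None,fx=6,fy=4.6,interpolation=2)
cv2.imwrite('pics/c9.png',np.vstack([A,B]))"
```

```text
jaw [{'point': [320.7, 224.0], 'conf': 0.78}]
blank [{'point': [304.8, 230.5], 'conf': 0.59}]
```

```bash
cat >> h.py <<'E'
def blk(im):
    h=cv2.cvtColor(np.ascontiguousarray(im[195:250,280:335]),cv2.COLOR_RGB2HSV).astype(int)
    m=(h[...,0]<15)&(h[...,1]>120)&(h[...,2]>70); ys,xs=np.nonzero(m)
    return len(xs),xs.mean()+280,ys.mean()+195,xs.min()+280,xs.max()+280
E
python3 -c "
from h import *
for f in('t7','t8','t9'): print(blk(cv2.imread('pics/'+f+'.png')[:,:,::-1]))
for x in(.103,.11,.114): print(x,proj('top',[W((x,0),.07),W((x-.02,0),.07),W((x+.02,0),.07)])[:,0])"
```

```text
(305, np.float64(305.7967213114754), np.float64(223.68852459016392), np.int64(282), np.int64(330))
(310, np.float64(305.02258064516127), np.float64(223.11935483870968), np.int64(281), np.int64(330))
(316, np.float64(303.94303797468353), np.float64(223.9746835443038), np.int64(282), np.int64(331))
0.103 [305.61287094 313.37604566 297.83545453]
0.11 [302.89232465 310.66064052 295.11024975]
0.114 [301.33696618 309.10814424 293.55230554]
```

View pics/c9.png

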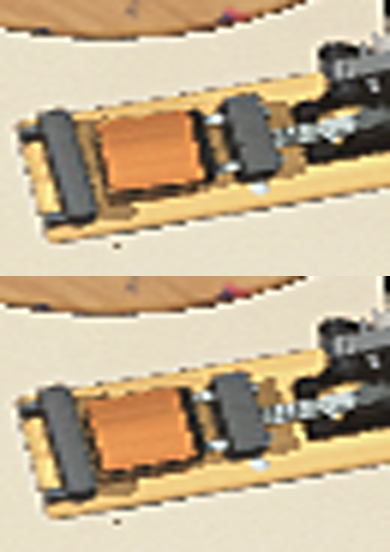

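The picture shows the blank flush on the pad and a few mm short of the anvil, so the jaw is at about 18 mm, as expected. Stroke 4 next, then a careful stroke 5.

Emit:
carry_out(
  deltas=[
    {"grip": 0.4, "x": 0, "y": 0, "z": 0, "roll": 0},
    {"grip": 0.1, "x": 0, "y": 0, "z": 0, "roll": 0},
    {"grip": 0, "x": 0, "y": 0, "z": 0, "roll": 0},
    {"grip": 0, "x": 0, "y": 0, "z": 0, "roll": 0},
    {"grip": 0, "x": 0, "y": 0, "z": 0, "roll": 0},
    {"grip": 0.3, "x": 0, "y": 0, "z": 0, "roll": 0},
    {"grip": 0.45, "x": 0, "y": 0, "z": 0, "roll": 0},
    {"grip": 0.55, "x": 0, "y": 0, "z": 0, "roll": 0},
    {"grip": 0.55, "x": 0, "y": 0, "z": 0, "roll": 0},
    {"grip": 0.55, "x": 0, "y": 0, "z": 0, "roll": 0},
  ],
)

```text
time: 20.32
position: [0.5307, 0.0343, 0.1206]
orientation: [-0.001, 0.994, 0.11, 0.001]
wrist_force: [-2.0, 7.7, 7.2]
opening: 0.456
gripper_force: 4.2
```

Emit:
carry_out(
  deltas=[
    {"grip": 0.6, "x": 0, "y": 0, "z": 0, "roll": 0},
    {"grip": 0.7, "x": 0, "y": 0, "z": 0, "roll": 0},
    {"grip": 0.7, "x": 0, "y": 0, "z": 0, "roll": 0},
    {"grip": 0.7, "x": 0, "y": 0, "z": 0, "roll": 0},
  ],
)

```text
time: 20.82
position: [0.5307, 0.0347, 0.121]
orientation: [-0.001, 0.994, 0.11, 0.001]
wrist_force: [-3.6, 10.1, 10.2]
opening: 0.378
gripper_force: 29.9
```

```bash
cat >> h.py <<'E'
def shift(a,b,box=(206,240,318,330)):
    # sub-pixel motion of jaw plate between pictures
    r0,r1,c0,c1=box; g=lambda f:cv2.GaussianBlur(cv2.cvtColor(cv2.imread('pics/'+f+'.png'),cv2.COLOR_BGR2GRAY).astype(np.float32),(0,0),.7)
    k=4; A=cv2.resize(g(a)[r0:r1,c0:c1],None,fx=k,fy=k,interpolation=2); B=cv2.resize(g(b)[r0-8:r1+8,c0-14:c1+6],None,fx=k,fy=k,interpolation=2)
    v=cv2.matchTemplate(B,A,cv2.TM_CCOEFF_NORMED); _,m,_,l=cv2.minMaxLoc(v); return l[0]/k-14,l[1]/k-8,m
E
python3 -c "
from h import *
im=shot('top','t10.png'); print(blk(im))
for t in('jaw','blank'): print(t,find_in('top',t)[:2])
for a,b in(('t7','t8'),('t8','t9'),('t9','t10')): print(a,b,shift(a,b,(208,232,314,328)))"
```

```text
(295, np.float64(302.6101694915254), np.float64(225.05762711864406), np.int64(281), np.int64(331))
jaw [{'point': [317.7, 227.1], 'conf': 0.54}]
blank [{'point': [301.6, 229.3], 'conf': 0.74}]
t7 t8 (-1.75, 0.25, 0.9702560305595398)
t8 t9 (-2.0, 0.25, 0.988654375076294)
t9 t10 (-1.75, 0.25, 0.9845236539840698)
```

Each stroke gains about 5 mm and the blank is now at the anvil. Stroke 5 goes in stages.

Emit:
carry_out(
  deltas=[
    {"grip": 0.4, "x": 0, "y": 0, "z": 0, "roll": 0},
    {"grip": 0.1, "x": 0, "y": 0, "z": 0, "roll": 0},
    {"grip": 0, "x": 0, "y": 0, "z": 0, "roll": 0},
    {"grip": 0, "x": 0, "y": 0, "z": 0, "roll": 0},
    {"grip": 0, "x": 0, "y": 0, "z": 0, "roll": 0},
    {"grip": 0.3, "x": 0, "y": 0, "z": 0, "roll": 0},
    {"grip": 0.45, "x": 0, "y": 0, "z": 0, "roll": 0},
    {"grip": 0.55, "x": 0, "y": 0, "z": 0, "roll": 0},
    {"grip": 0.55, "x": 0, "y": 0, "z": 0, "roll": 0},
    {"grip": 0.55, "x": 0, "y": 0, "z": 0, "roll": 0},
  ],
)

```text
time: 22.22
position: [0.5307, 0.0346, 0.1207]
orientation: [-0.001, 0.994, 0.11, 0.001]
wrist_force: [-2.0, 10.4, 6.0]
opening: 0.448
gripper_force: 5.0
```

```bash
python3 -c "
from h import *
im=shot('top','t11.png'); print(blk(im))
for t in('jaw','blank'): print(t,find_in('top',t)[:2])
print(shift('t10','t11',(208,232,312,326)))
mv(W((-.019,0),.118),12.68)"
```

```text
(306, np.float64(302.6862745098039), np.float64(224.45098039215685), np.int64(281), np.int64(331))
jaw [{'point': [318.4, 224.3], 'conf': 0.74}]
blank []
(-0.5, 0.0, 0.9871574640274048)
t 22.38 pos [0.5307 0.0345 0.1207] h 12.6 d [-0.004  0.005  0.011] roll -0.0002 F [-2.1  9.3  7. ] open 0.451 g 5.022912472486496
```

Emit:
carry_out(
  deltas=[
    {"grip": 0.58, "x": 0, "y": 0, "z": 0, "roll": 0},
    {"grip": 0.6, "x": 0, "y": 0, "z": 0, "roll": 0},
    {"grip": 0.62, "x": 0, "y": 0, "z": 0, "roll": 0},
    {"grip": 0.65, "x": 0, "y": 0, "z": 0, "roll": 0},
    {"grip": 0.7, "x": 0, "y": 0, "z": 0, "roll": 0},
    {"grip": 0.7, "x": 0, "y": 0, "z": 0, "roll": 0},
    {"grip": 0.7, "x": 0, "y": 0, "z": 0, "roll": 0},
    {"grip": 0.7, "x": 0, "y": 0, "z": 0, "roll": 0},
  ],
)

```text
time: 23.38
position: [0.5307, 0.0348, 0.1211]
orientation: [-0.001, 0.994, 0.11, 0.001]
wrist_force: [-4.4, 9.7, 12.2]
opening: 0.381
gripper_force: 29.5
```

```bash
python3 -c "
from h import *
im=shot('top','t12.png'); print(blk(im))
for t in('jaw','blank'): print(t,find_in('top',t)[:2])
print(shift('t10','t12',(208,232,312,326)),shift('t11','t12',(208,232,312,326)))
g=lambda f:cv2.imread('pics/'+f+'.png').mean(2)
for f in('t9','t10','t12'): 
  print(f)
  for r in(219,221,223,225): print(g(f)[r,300:334].astype(int))
mv(W((-.019,0),.118),12.68)"
```

```text
(298, np.float64(302.86241610738256), np.float64(224.50671140939596), np.int64(283), np.int64(331))
jaw [{'point': [316.9, 223.6], 'conf': 0.81}]
blank [{'point': [302.3, 228.6], 'conf': 0.83}]
(-1.25, 0.25, 0.9559746384620667) (-0.75, 0.25, 0.9810671210289001)
t9
[186 184 187 185 188 136 121 133 134  91  57  86 196 203  91  23 105 107
 105 102  96  91 159 121 114 118 201 210 112  19  52  46  46  50]
[126 132 123 129 127 130 126 129 133 143  42  33 165 158 247 132  89 108
 105 106 108 102  87 124 122 117 106 190 199  38  41  42  48 200]
[128 127 130 133 135 137 139 135 137 146  63  29  64 132 108  46  38 108
 102  99  98 102  96  93 127  90 235 137 237  90 215 190 169 208]
[137 133 132 132 133 138 140 142 143 149 177  46  36 132 132  81  44  98
 109 109 106 107 104  96 154 118 183  99 146 110 205 165 126  44]
t10
[189 184 188 187 188 137  97 138  87 139 199 201 166  35 104 104 104 102
  99  93 138 139 110 114 103 202 194 207 109  20  51  48  45  51]
[127 133 126 125 126 129 132 139  66  30  63 138 255 157  90 105 111 109
 104 103  85 120 123 119 114 104 188 187 200  37  43  41  49 19
[... 271 characters left out ...]
 123  45]
t12
[186 186 187 186 187 136 100 137  87 143 206  82  64 106 105 104 103  98
  90 127 231 194 104 187 183 196 192 209 110  19  49  52  41  51]
[128 133 125 124 127 124 133 141  64  34  67 156  44 108 111 109 106 105
  99  69 118 117 116 108 195 188 183 186 199  40  45  51  54 169]
[129 128 130 133 134 135 135 139 148  46  43  81  47  88 106 102 103 106
 104  87 123 121  75 144 164 181 160 136 188 115 222 101 226  97]
[134 132 133 134 133 138 140 141 155  64  45  77  44  37 113 110 107 101
 102  89 147 154  94 208 108 146 213 119 202  96 231 131 124  49]
t 23.52 pos [0.5307 0.0348 0.1211] h 12.6 d [-0.004  0.006  0.012] roll -0.0002 F [-4.4 10.7 11.4] open 0.378 g 29.518046490848064
```

The pad gap shrank by about 2.2 px, so the pad is pressed in roughly 5 mm. That agrees with the expected stroke. The trigger is held squeezed, so I'll hand in.

```bash
python3 -c "
from h import *
print(ticket.close_job())"
```

```text
the job is handed in; nothing more can be done
None
```

The job is handed in (no verdict was returned): the jaw sprang home, the blank stands upright against the anvil, the pad is pressed in about 5 mm by camera estimate, the trigger is still held squeezed, and I saw no contact with the other things on the table.

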